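# Find the tired interlock switch by feel

### The job

Three laser-interlock switches stand in the test rack, and one of them has a tired spring that is clearly softer than the other two. Going from the left one to the right one, press each plunger fully down to its stop, hold it there for a moment and let it spring back; then take the soft one out of the rack and set it down, without dropping it, standing upright in the empty tray, and there press its plunger fully down with the fingers once more to make sure that it is soft. Leave the two good switches seated in the rack and do not disturb the things lying about.

Things in the scene. Friction and masses are not known exactly. Their poses are not given: they have to be found in the camera images.
- rack: Fixed aluminium test rack, 64 mm deep (its x), 250 mm long (its y), three shallow square nests in a row along its y axis at y = +80, 0 and -80 mm. Origin: centre of its underside. Nest floor 6 mm above the origin; nest walls 4 mm thick, their tops 17 mm above the origin; nests 49 mm square inside. Its +y end is the left end as seen from the robot.
- tray: Fixed open plastic tray, 130 (x) x 140 (y) x 24 mm high, walls and floor 4 mm, empty. Origin: centre of its underside.
- switch_a: One of three identical-looking loose interlock limit switches, each standing in a nest of the rack (which one is in which nest varies): square grey body 44 x 44 mm, 84 mm tall, a 5 mm bush on top, then a sprung round plunger; 114 mm tall overall with the plunger up; about 0.3 kg. Origin: centre of its underside, z up. Its axes are parallel to the rack's at the start.
- plunger_a (a joint): Plunger of switch_a: 0 = up, 0.018 m = fully down against its stop; it springs back when let go. A healthy plunger needs about 4 N to start moving and 14 N at the bottom; the tired one about 2 N and 5 N. One of the three is tired.
- head_a (a point): Centre of the flat top of the plunger head of switch_a (a steel disc, 30 mm across, flat top 24 mm across, 7 mm thick); moves down with the plunger.
- switch_b: One of three identical-looking loose interlock limit switches, each standing in a nest of the rack (which one is in which nest varies): square grey body 44 x 44 mm, 84 mm tall, a 5 mm bush on top, then a sprung round plunger; 114 mm tall overall with the plunger up; about 0.3 kg. Origin: centre of its underside, z up. Its axes are parallel to the rack's at the start.
- plunger_b (a joint): Plunger of switch_b: 0 = up, 0.018 m = fully down against its stop; it springs back when let go. A healthy plunger needs about 4 N to start moving and 14 N at the bottom; the tired one about 2 N and 5 N. One of the three is tired.
- head_b (a point): Centre of the flat top of the plunger head of switch_b (a steel disc, 30 mm across, flat top 24 mm across, 7 mm thick); moves down with the plunger.
- switch_c: One of three identical-looking loose interlock limit switches, each standing in a nest of the rack (which one is in which nest varies): square grey body 44 x 44 mm, 84 mm tall, a 5 mm bush on top, then a sprung round plunger; 114 mm tall overall with the plunger up; about 0.3 kg. Origin: centre of its underside, z up. Its axes are parallel to the rack's at the start.
- plunger_c (a joint): Plunger of switch_c: 0 = up, 0.018 m = fully down against its stop; it springs back when let go. A healthy plunger needs about 4 N to start moving and 14 N at the bottom; the tired one about 2 N and 5 N. One of the three is tired.
- head_c (a point): Centre of the flat top of the plunger head of switch_c (a steel disc, 30 mm across, flat top 24 mm across, 7 mm thick); moves down with the plunger.
- meter: Bystander: power meter, yellow and black hand-held instrument lying flat, 135 x 70 x 36 mm. Origin: centre of its underside. Not to be disturbed.
- driver: Bystander: screwdriver lying flat, 186 mm long. Origin: centre of its underside. Not to be disturbed.
- tape: Bystander: roll of black tape lying flat, 68 mm across, 20 mm high. Origin: centre of its underside. Not to be disturbed.
- iris: Bystander: iris mount, a black ring on a post, 55 x 38 x 109 mm, standing. Origin: centre of its underside. Not to be disturbed.
There are look-alikes about, which are no part of the job. Leave any green or orange look-alike of the switch_a alone.

How it is judged:
On the way, in this order (a step that is already met when the one before it is completed fails the run):
1. the plunger of the switch in the left nest is pressed fully down (at least 16.2 of 18 mm) and held 0.15 s (((value of joint plunger_a above 0.0162 m and y of switch_a in the frame of rack between 0.05 and 0.11 m) or (value of joint plunger_b above 0.0162 m and y of switch_b in the frame of rack between 0.05 and 0.11 m) or (value of joint plunger_c above 0.0162 m and y of switch_c in the frame of rack between 0.05 and 0.11 m))), for 0.15 s.
2. the plunger of the switch in the middle nest is pressed fully down (at least 16.2 of 18 mm) and held 0.15 s (((value of joint plunger_a above 0.0162 m and y of switch_a in the frame of rack between -0.03 and 0.03 m) or (value of joint plunger_b above 0.0162 m and y of switch_b in the frame of rack between -0.03 and 0.03 m) or (value of joint plunger_c above 0.0162 m and y of switch_c in the frame of rack between -0.03 and 0.03 m))), for 0.15 s.
3. the plunger of the switch in the right nest is pressed fully down (at least 16.2 of 18 mm) and held 0.15 s (((value of joint plunger_a above 0.0162 m and y of switch_a in the frame of rack between -0.11 and -0.05 m) or (value of joint plunger_b above 0.0162 m and y of switch_b in the frame of rack between -0.11 and -0.05 m) or (value of joint plunger_c above 0.0162 m and y of switch_c in the frame of rack between -0.11 and -0.05 m))), for 0.15 s.
4. in the tray, a switch's plunger is pressed again with the fingers and gives way softly (past 10 mm with a force of 0.5 to 7.5 N, as only the tired spring allows), for 0.04 s (((x of switch_a in the frame of tray between -0.05 and 0.05 m and y of switch_a in the frame of tray between -0.055 and 0.055 m and z of switch_a in the frame of tray below 0.01 m and value of joint plunger_a above 0.01 m and contact force between the fingers and switch_a between 0.5 and 7.5 N) or (x of switch_b in the frame of tray between -0.05 and 0.05 m and y of switch_b in the frame of tray between -0.055 and 0.055 m and z of switch_b in the frame of tray below 0.01 m and value of joint plunger_b above 0.01 m and contact force between the fingers and switch_b between 0.5 and 7.5 N) or (x of switch_c in the frame of tray between -0.05 and 0.05 m and y of switch_c in the frame of tray between -0.055 and 0.055 m and z of switch_c in the frame of tray below 0.01 m and value of joint plunger_c above 0.01 m and contact force between the fingers and switch_c between 0.5 and 7.5 N))), for 0.04 s.
At the end, for the whole second after the job is handed in: The switch that proved soft stands upright (within 0.1 rad) and at rest on the tray's floor, its centre within 50 mm (tray x) and 55 mm (tray y) of the tray's centre; the other two switches are upright and within 12 mm of where they stood in the rack; all plungers are up again (under 2 mm) (((x of switch_a in the frame of tray between -0.05 and 0.05 m and y of switch_a in the frame of tray between -0.055 and 0.055 m and z of switch_a in the frame of tray below 0.01 m and distance of each of switch_b, switch_c from where it was at the start of the episode below 0.012 m) or (x of switch_b in the frame of tray between -0.05 and 0.05 m and y of switch_b in the frame of tray between -0.055 and 0.055 m and z of switch_b in the frame of tray below 0.01 m and distance of each of switch_a, switch_c from where it was at the start of the episode below 0.012 m) or (x of switch_c in the frame of tray between -0.05 and 0.05 m and y of switch_c in the frame of tray between -0.055 and 0.055 m and z of switch_c in the frame of tray below 0.01 m and distance of each of switch_a, switch_b from where it was at the start of the episode below 0.012 m)) and angle between each of switch_a, switch_b, switch_c's own z axis and vertical below 0.1 rad and linear speed of each of switch_a, switch_b, switch_c below 0.02 m/s and value of joint each of plunger_a, plunger_b, plunger_c below 0.002 m); the robot touches nothing.
It fails at once if a bystander (power meter, screwdriver, tape roll or iris mount) is moved more than 30 mm (distance of any of meter, driver, tape, iris from where it was at the start of the episode above 0.03 m).
It fails at once if a switch is dropped or thrown (moves faster than 0.6 m/s while not held by the fingers) ((linear speed of switch_a above 0.6 m/s and contact force between the fingers and switch_a below 0.05 N) or (linear speed of switch_b above 0.6 m/s and contact force between the fingers and switch_b below 0.05 N) or (linear speed of switch_c above 0.6 m/s and contact force between the fingers and switch_c below 0.05 N)).
It also fails if it takes over 72 s, if anything falls off the work surface, if the arm or the gripper's body presses on something with over 40 N, if the wrist force passes 120 N, or if a joint passes its speed limit or range.

### The arm

A 6-joint arm with a two-finger parallel gripper is mounted at the origin on a cart in front of the work surface, level with it; the furniture and walls round the work are solid. World frame = base frame: x ahead of the robot, y to its left, z up, the work surface at z = 0. Lengths are in m, angles in rad, forces in N, time in s.
With the tool pointing down it reaches from about 0.375 to 0.975 m from the base axis. Payload 3.8 kg.
Tool frame: the origin (TCP) lies midway between the tips of the shut fingers; the grasp point (between the pads) lies 19 mm behind it; z points along the fingers, y is the line along which they close (so a half turn about z gives the same grasp; the last joint's range is limited). The gripper opens to 85 mm and grips with 20 to 120 N. Pads are 22 mm wide; open, the fingers measure 114 mm over their backs; the gripper's body (76 mm by 85 mm) begins 54 mm behind the grasp point. The pads swing forward as they close: fully open they stand 13 mm farther back than shut.
Start: joints at [-1.27, 0.264, 1.604, -0, 1.274, -0.037], TCP at [0.224, -0.637, 0.207] pointing down, gripper open.
Joint ranges: [-2.63, 2.63], [-0.94, 2.18], [0.31, 2.57], [-1.31, 4.45], [0, 2.66], [-2.55, 2.55]. Speed limits (rad/s): [2.57, 2.57, 3.14, 3.14, 3.14, 3.14].

### API

Orientations are given as a rotation vector (axis times angle).
In Python, from workcell import read_state, vision, ticket gives the robot as it stands. The module is installed in compiled form; this text tells all that it offers.
- The arm moves only by the tool jog_arm, never from a script. Its arguments are lists of equal length, an entry for each row: "turn": the turn, a rotation vector about the tool's x, y, z in rad, a list of three; "delta_pos": the shift along the tool's x, y, z in m, a list of three; "gripper": the finger opening in m, from 0 to 0.0854. In form: {"turn": [[rx, ry, rz], ...], "delta_pos": [[dx, dy, dz], ...], "gripper": [gripper, ...]}. A call has 1 to 20 rows; each row shifts and turns the commanded pose from where the row before left it, along the tool's axes as they then stand; what a row does not reach is not made up. A row lasts 1/12 s, in which the tool goes at most 41.7 mm and 7.16 degrees, less where a joint would pass 70% of its speed; a pose out of reach is approached as far as the arm can. A call with a gripper value outside its range is refused whole. The fingers move at their own pace and stop on an object; "grip_force" is the grip in N (left out, the last holds). Time passes only in rows, so rows that do not move let the fingers close. It gives the time, the measured TCP pose, the force, the opening and the grip force at its end, in the units of the state.
- read_state(): the state, without advancing time (a new reading comes with each control period).
- vision.read_camera(name): name is "side" or "top" or "wrist"; returns the picture (400x640x3 uint8, red, green, blue); there is no depth.
- vision.calibration(name): a dict with "vfov" (degrees; the focal length in pixels is half the picture's height over the tangent of half this angle, whatever the lens; pixels are square), "cx", "cy" (the principal point, pixels), "R" (3x3) and "t" (3): a world point X has camera coordinates R X + t; the wrist camera has in their place "mount" (4x4, takes a point from camera to tool coordinates, whose origin is the TCP and whose axes are the flange's). Camera axes: x right, y down, z forward; pixel columns grow to the right and rows downward; lengths in m; the calibration is good to about 2 mm. A picture is of the moment at which its call begins: read the wrist's pose just before it. calibration takes no time and is no camera call.
- ticket.finish_job(): hands the job in; it is judged then, once.
The state is a dict: "time": time; "q": joint angles; "joint_vel": joint speeds; "joint_torque": joint torques, N m; "tool_pos": TCP position; "tcp_rot": TCP orientation; "wrist_force": force on the tool from outside, world axes, zero at the start; "torque": the same for the moment, N m; "width": opening from 0.0 (shut) to 1.0 (fully open); "grip_force": force on a finger pad.
Only numpy, scipy, OpenCV 4.12 (cv2) and the standard library are available. Lean on these libraries where they do the work, as an engineer would, in place of code of your own. Each camera call takes 0.05 s, during which the arm holds its last target. There are 200 camera calls.

## Working session

There is one attempt and no reset: what is moved stays moved. The work goes in short steps, Python scripts to look and compute and a tool call to move; the robot and the scene stay as the last step left them, time stands still between calls to the robot, and variables do not carry over. Pictures are saved under pics/ and viewed, at most 10 in all, crops included, and the job is handed in when it is done.

Besides the shell and the picture viewer there is one more tool, called after "Call:" as name(argument=value, ...) on one line, values as JSON. jog_arm: Moves the arm, as the interface text tells. Its arguments: {"type":"object","properties":{"turn":{"type":"array","items":{"type":"array","items":{"type":"number"}}},"delta_pos":{"type":"array","items":{"type":"array","items":{"type":"number"}}},"gripper":{"type":"array","items":{"type":"number"}},"grip_force":{"type":"number"}},"required":["turn","delta_pos","gripper"]}

```bash
mkdir -p pics; cat > h.py <<'E'
import numpy as np, cv2
from scipy.spatial.transform import Rotation as Ro
from workcell import read_state, vision, ticket
def cam(name):
    c=vision.calibration(name); f=200/np.tan(np.radians(c["vfov"])/2)
    if "R" in c: R=np.array(c["R"]);t=np.array(c["t"])
    else:
        s=read_state();T=np.eye(4);T[:3,:3]=Ro.from_rotvec(s["tcp_rot"]).as_matrix();T[:3,3]=s["tool_pos"]
        M=np.linalg.inv(T@np.array(c["mount"]));R=M[:3,:3];t=M[:3,3]
    return f,c["cx"],c["cy"],R,t
def ray(C,u,v):
    f,cx,cy,R,t=C; return -R.T@t, R.T@np.array([(u-cx)/f,(v-cy)/f,1])
def onz(C,u,v,z):
    o,d=ray(C,u,v); return o+d*(z-o[2])/d[2]
def proj(C,X):
    f,cx,cy,R,t=C; p=R@np.array(X)+t; return p[0]/p[2]*f+cx,p[1]/p[2]*f+cy
def tri(C1,p1,C2,p2):
    o1,d1=ray(C1,*p1);o2,d2=ray(C2,*p2)
    s=np.linalg.lstsq(np.c_[d1,-d2],o2-o1,rcond=None)[0]
    a,b=o1+s[0]*d1,o2+s[1]*d2; return (a+b)/2,np.linalg.norm(a-b)
def save(name,img): cv2.imwrite(f"pics/{name}.png",img[:,:,::-1])
E
python3 - <<'E'
from h import *
for n in ("top","side"):
    im=vision.read_camera(n); np.save(n+".npy",im); save(n+"0",im)
    C=cam(n); print(n,C[0],C[1],C[2],"pos",-C[3].T@C[4],"fwd",C[3][2])
print(read_state())
E
```

```text
top 474.1233047395621 317.1829383621901 191.58146685925914 pos [ 0.27867561 -0.08191026  1.36922298] fwd [ 0.20659138 -0.02089631 -0.97820414]
side 389.80777202130946 323.2052058943526 194.39320455105624 pos [ 0.54473509 -1.07426356  0.83113058] fwd [ 0.00261659  0.80244756 -0.5967169 ]
{'time': 0.1, 'q': array([-1.26992188e+00,  2.64690429e-01,  1.60520976e+00,  1.91150279e-07,
        1.27369773e+00, -3.69117631e-02]), 'joint_vel': array([ 1.06639353e-03, -1.18190212e-03, -3.71585348e-03, -6.34859753e-05,
        8.26216281e-04,  4.06823785e-04]), 'joint_torque': array([-3.29913209e-04, -5.16707397e+01, -3.68591523e+01, -1.36134208e-04,
        6.25470973e-03, -5.16899718e-05]), 'tool_pos': array([ 0.22347997, -0.63619768,  0.20599301]), 'tcp_rot': array([-3.09493271e+00, -5.27740181e-01,  4.13970255e-04]), 'wrist_force': array([0.03810174, 0.0905109 , 0.36693564]), 'torque': array([-0.00151369, -0.00549086,  0.01289889]), 'grip_force': 0.0, 'width': 1.0021117265742794}
```

View pics/top0.png

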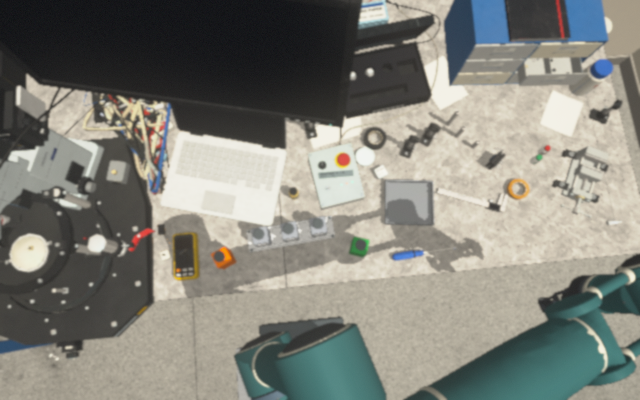

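View pics/side0.png

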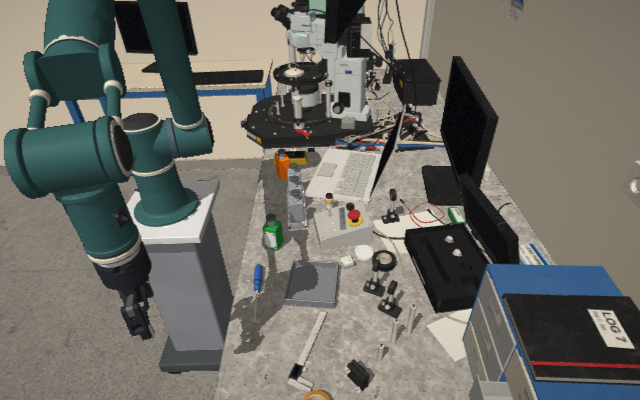

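The top view shows the rack at about (260,236)–(320,226) with three switches, and the tray at (408,203). The green look-alike is at (359,245), the orange one at (223,257), the driver at (407,255) and the meter at (185,256). The side view shows the rack at (297,195), the tray at (313,284) and the arm at the left. I'll zoom in on the rack and tray in both views.

```bash
python3 - <<'E'
from h import *
t=np.load("top.npy");s=np.load("side.npy")
a=cv2.resize(t[170:270,240:440],None,fx=4,fy=4,interpolation=cv2.INTER_CUBIC)[:300]
a=cv2.resize(t[175:265,240:440],(800,360),interpolation=cv2.INTER_CUBIC)
b=cv2.resize(s[155:315,260:350],(338,600),interpolation=cv2.INTER_CUBIC)
# stack: top crop rack only + side crop
a2=cv2.resize(t[175:265,245:345],(460,414),interpolation=cv2.INTER_CUBIC)
o=np.zeros((600,800,3),np.uint8);o[:414,:460]=a2;o[:600,462:800]=b
tr=cv2.resize(t[175:235,375:440],(198,183));o[416:599,:198]=tr
save("crop0",o)
C=cam("top")
for n,p in dict(r1=(260,236),r2=(290,231),r3=(319,226),tray=(408,203),green=(359,245),orange=(223,257),driver=(407,255)).items(): print(n,onz(C,*p,0.02 if n=="tray" else .1).round(3), onz(C,*p,0).round(3))
E
```

```text
r1 [0.44  0.055 0.1  ] [0.453 0.066 0.   ]
r2 [ 0.446 -0.026  0.1  ] [ 0.459 -0.021  0.   ]
r3 [ 0.452 -0.105  0.1  ] [ 0.466 -0.107  0.   ]
tray [ 0.505 -0.369  0.02 ] [ 0.508 -0.373  0.   ]
green [ 0.391 -0.206  0.1  ] [ 0.4   -0.216  0.   ]
orange [0.394 0.157 0.1  ] [0.403 0.176 0.   ]
driver [ 0.352 -0.33   0.1  ] [ 0.358 -0.35   0.   ]
```

View pics/crop0.png

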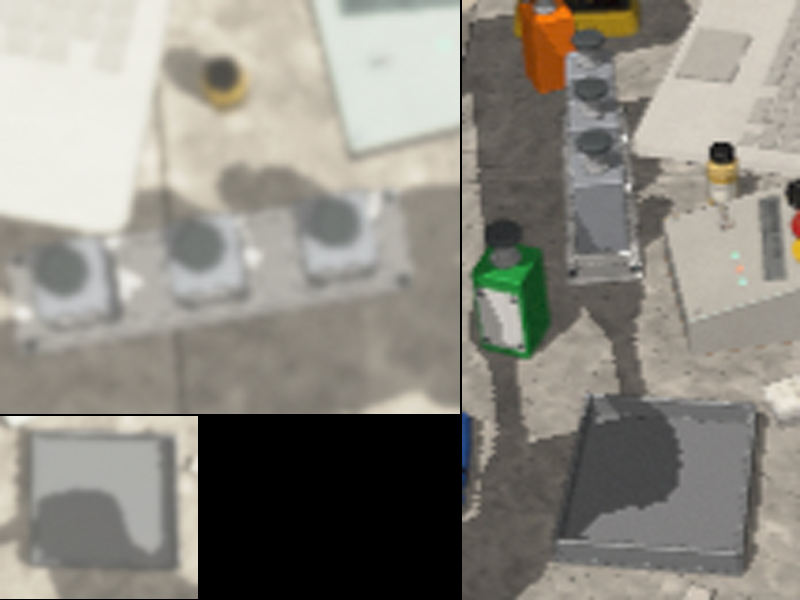

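The crop shows the three plunger heads clearly. In the top view they are at about (258,234), (288,228) and (318,223); in the side view at (294,166), (295,179) and (296,193). The tray is empty. Next I triangulate the heads and the tray corners.

```bash
python3 - <<'E'
from h import *
T,S=cam("top"),cam("side")
t=np.load("top.npy");s=np.load("side.npy")
def dark(im,u,v,r):
    g=cv2.cvtColor(im,cv2.COLOR_RGB2GRAY).astype(float);u0,v0=int(round(u)),int(round(v))
    w=g[v0-r:v0+r+1,u0-r:u0+r+1]; m=(w<(w.min()+np.median(w))/2+8)
    n,l,st,ce=cv2.connectedComponentsWithStats(m.astype(np.uint8)); k=1+np.argmax(st[1:,4]); return ce[k][0]+u0-r,ce[k][1]+v0-r,st[k,4]
tp=[(258,233.7),(287.8,228.3),(317.6,222.8)];sp=[(294.1,166.2),(294.6,179),(295.7,192.6)]
for a,b in zip(tp,sp):
    A=dark(t,*a,8);B=dark(s,*b,6)
    print(np.round(A,1),np.round(B,1),[np.round(x,4) for x in tri(T,a,S,b)],"z.12:",onz(T,*a,.12).round(4))
tc=[(375+x/3.046,175+(y-416)/3.05) for x,y in [(28,431),(175,435),(178,566),(30,568)]]
sc=[(260+(x-462)/3.756,155+y/3.75) for x,y in [(592,397),(757,405)]]
print("tray rim top",[onz(T,*c,.024)[:2].round(3) for c in tc],"side",[onz(S,*c,.024)[:2].round(3) for c in sc])
print([np.round(x,3) for x in tri(T,tc[0],S,sc[1])])
# rack corners (top surface ~6mm): in crop
rc=[(245+x/4.6,175+y/4.6) for x,y in [(14,262),(30,350),(390,192),(410,284)]]
P=[onz(T,*c,.006)[:2] for c in rc];print("rack",np.round(P,3),np.mean(P,0))
E
```

```text
[256.3 231.8 129. ] [294.3 166.2  51. ] [array([0.4483, 0.0596, 0.1115]), np.float64(0.0059)] z.12: [0.4443 0.0581 0.12  ]
[285.8 226.5 123. ] [295.1 179.5  63. ] [array([ 0.454 , -0.0208,  0.1132]), np.float64(0.0043)] z.12: [ 0.451  -0.0215  0.12  ]
[315.4 221.8 122. ] [296.2 193.7  60. ] [array([ 0.4607, -0.1012,  0.1169]), np.float64(0.0046)] z.12: [ 0.458  -0.1015  0.12  ]
tray rim top [array([ 0.579, -0.308]), array([ 0.561, -0.448]), array([ 0.436, -0.432]), array([ 0.447, -0.294])] side [array([ 0.461, -0.3  ]), array([ 0.585, -0.313])]
[array([ 0.582, -0.309,  0.019]), np.float64(0.005)]
rack [[ 0.467  0.099]
 [ 0.411  0.093]
 [ 0.489 -0.14 ]
 [ 0.429 -0.147]] [ 0.44916366 -0.02378653]
```

Call:
jog_arm(turn=[[0,0,0],[0,0,0],[0,0,0],[0,0,0],[0,0,0],[0,0,0],[0,0,0],[0,0,0],[0,0,0],[0,0,0],[0,0,0],[0,0,0],[0,0,0],[0,0,0],[0,0,0],[0,0,0],[0,0,0],[0,0,0],[0,0,0.124],[0,0,0.124]], delta_pos=[[0.0233,-0.028,-0.0028],[0.0233,-0.028,-0.0028],[0.0233,-0.028,-0.0028],[0.0233,-0.028,-0.0028],[0.0233,-0.028,-0.0028],[0.0233,-0.028,-0.0028],[0.0233,-0.028,-0.0028],[0.0233,-0.028,-0.0028],[0.0233,-0.028,-0.0028],[0.0233,-0.028,-0.0028],[0.0233,-0.028,-0.0028],[0.0233,-0.028,-0.0028],[0.0233,-0.028,-0.0028],[0.0233,-0.028,-0.0028],[0.0233,-0.028,-0.0028],[0.0233,-0.028,-0.0028],[0.0233,-0.028,-0.0028],[0.0233,-0.028,-0.0028],[0,0,0],[0,0,0]], gripper=[0.06,0.06,0.06,0.06,0.06,0.06,0.06,0.06,0.06,0.06,0.06,0,0,0,0,0,0,0,0,0], grip_force=30)

```text
time: 1.77
tool_pos: [0.4526, -0.02, 0.2573]
tcp_rot: [-3.138, -0.139, 0.001]
wrist_force: [-0.2, 0.0, -0.1]
width: -0.003
grip_force: 0.0
```

```bash
python3 - <<'E'
from h import *
s=read_state();print(s["time"],s["tool_pos"],s["tcp_rot"],s["width"],s["q"],s["wrist_force"])
C=cam("wrist"); im=vision.read_camera("wrist"); np.savez("w1.npz",im=im,R=C[3],t=C[4],k=C[:3]); save("w1",im)
print(vision.calibration("wrist"), "campos",-C[3].T@C[4],C[3][2])
for p in [(.446,.058,.12),(.452,-.021,.12),(.459,-.1015,.12)]: print(proj(C,p))
E
```

```text
1.7667 [ 0.45258646 -0.01997858  0.25730957] [-3.13820296e+00 -1.39475107e-01  8.09365180e-04] -0.0027108659023099523 [-9.92824077e-02 -1.96006072e-01  1.98672811e+00  2.20157193e-04
  1.35142239e+00  1.38263589e+00] [-0.24753003  0.0146046  -0.06689102]
{'vfov': 61.87696146870044, 'cx': 324.88597575622424, 'cy': 199.06649432389685, 'mount': array([[-5.75069353e-04, -9.62839226e-01, -2.70074610e-01,
         6.80757574e-02],
       [ 9.99999752e-01, -4.43701062e-04, -5.47465100e-04,
        -6.83389251e-04],
       [ 4.07288482e-04, -2.70074858e-01,  9.62839242e-01,
        -1.67614116e-01],
       [ 0.00000000e+00,  0.00000000e+00,  0.00000000e+00,
         1.00000000e+00]])} campos [ 0.52042658 -0.01329882  0.4248898 ] [-0.26956291 -0.02316182 -0.96270419]
(np.float64(242.13136349933328), np.float64(180.68663022165777))
(np.float64(326.8719418381787), np.float64(181.7306255712627))
(np.float64(413.2539663840557), np.float64(181.87217734428208))
```

View pics/w1.png

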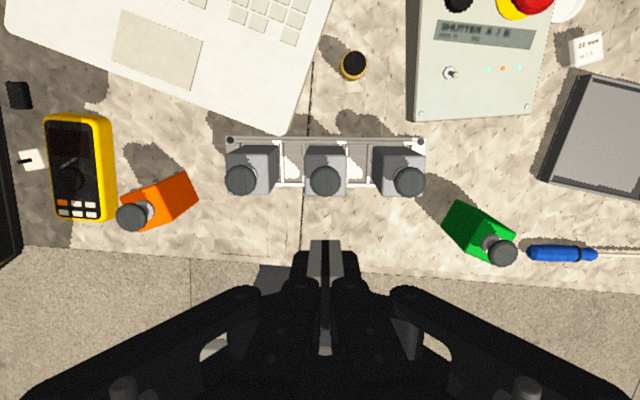

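The wrist view shows the three heads at about (241,180), (325,180) and (408,181), with the rack parallel to the image rows. The fingers are shut, at (325,250).

```bash
python3 - <<'E'
from h import *
d=np.load("w1.npz");W=(*d["k"],d["R"],d["t"]);g=cv2.cvtColor(d["im"],cv2.COLOR_RGB2GRAY)
T,S=cam("top"),cam("side"); P=[]
tp=[(258,233.7),(287.8,228.3),(317.6,222.8)];sp=[(294.1,166.2),(294.6,179),(295.7,192.6)]
for (u,v),a,b in zip([(241,180),(325,180),(408,181)],tp,sp):
    w=g[v-24:v+25,u-24:u+25]; m=cv2.morphologyEx((w<85).astype(np.uint8),cv2.MORPH_OPEN,np.ones((5,5)))
    n,l,st,ce=cv2.connectedComponentsWithStats(m);k=l[24,24];
    c,r=cv2.minEnclosingCircle(np.argwhere(l==k)[:,::-1].astype(np.float32))
    c=(c[0]+u-24,c[1]+v-24)
    print(np.round(c,1),round(r,1),st[k], "z.120",onz(W,*c,.120).round(4),"triTop",tri(W,c,T,a)[0].round(4),"triSide",tri(W,c,S,b)[0].round(4))
    P.append(onz(W,*c,.118))
P=np.array(P);print(P.mean(0),np.diff(P,axis=0),"yaw",np.arctan2(-(P[0]-P[2])[0],(P[0]-P[2])[1]))
s=read_state();Rm=Ro.from_rotvec(s["tcp_rot"]).as_matrix();print("toolx",Rm[:,0],"yaw",np.arctan2(Rm[1,0],Rm[0,0]))
for p in P: print("delta tool", (Rm.T@(p-s["tool_pos"])).round(4))
E
```

```text
[241. 180.] 33.9 [   0    0   49   49 2401] z.120 [0.4466 0.0591 0.12  ] triTop [0.4452 0.0594 0.1152] triSide [0.4481 0.0603 0.1127]
[325. 180.] 33.9 [   0    0   49   49 2401] z.120 [ 0.4535 -0.0191  0.12  ] triTop [ 0.4519 -0.0202  0.112 ] triSide [ 0.4541 -0.0194  0.1133]
[408. 181.] 33.9 [   0    0   49   49 2401] z.120 [ 0.4594 -0.0965  0.12  ] triTop [ 0.4584 -0.1004  0.1105] triSide [ 0.4606 -0.0977  0.1155]
[ 0.45270899 -0.01887579  0.118     ] [[ 0.00697529 -0.07868953  0.        ]
 [ 0.00593731 -0.07787368  0.        ]] yaw 0.08228907337443994
toolx [ 9.96677725e-01  8.14423195e-02 -8.13325639e-04] yaw 0.08153264882025935
delta tool [ 0.0005 -0.0806  0.1392]
delta tool [ 0.001  -0.0016  0.1392]
delta tool [0.0006 0.0765 0.1392]
```

Call:
jog_arm(turn=[[0,0,0],[0,0,0],[0,0,0],[0,0,0],[0,0,0],[0,0,0],[0,0,0],[0,0,0],[0,0,0],[0,0,0]], delta_pos=[[0,-0.027,0.01],[0,-0.027,0.025],[0.0005,-0.0265,0.025],[0,0,0.025],[0,0,0.025],[0,0,0.015],[0,0,0.006],[0,0,0.006],[0,0,0.006],[0,0,0.003]], gripper=[0,0,0,0,0,0,0,0,0,0])

```text
time: 2.65
tool_pos: [0.4461, 0.0576, 0.1117]
tcp_rot: [-3.138, -0.141, -0.001]
wrist_force: [0.1, 0.0, -0.1]
width: -0.003
grip_force: 0.0
```

Call:
jog_arm(turn=[[0,0,0],[0,0,0],[0,0,0],[0,0,0]], delta_pos=[[0,-0.001,0.0],[0,0,0.002],[0,0,0.003],[0,0,0]], gripper=[0,0,0,0])

```text
time: 2.98
tool_pos: [0.4456, 0.0589, 0.1066]
tcp_rot: [-3.138, -0.141, -0.0]
wrist_force: [-0.3, 0.3, -0.1]
width: -0.0
grip_force: 0.0
```

```bash
python3 - <<'E'
from h import *
s=read_state();print(s["tool_pos"],s["wrist_force"])
C=cam("wrist");im=vision.read_camera("wrist");sd=vision.read_camera("side")
o=np.zeros((600,800,3),np.uint8);o[:400,:640]=im
o[400:,:]=cv2.resize(sd[150:210,200:440],(800,200));save("p1",o)
E
```

```text
[0.44564938 0.05886968 0.10659506] [-0.3358202   0.27766102 -0.12067005]
```

View pics/p1.png

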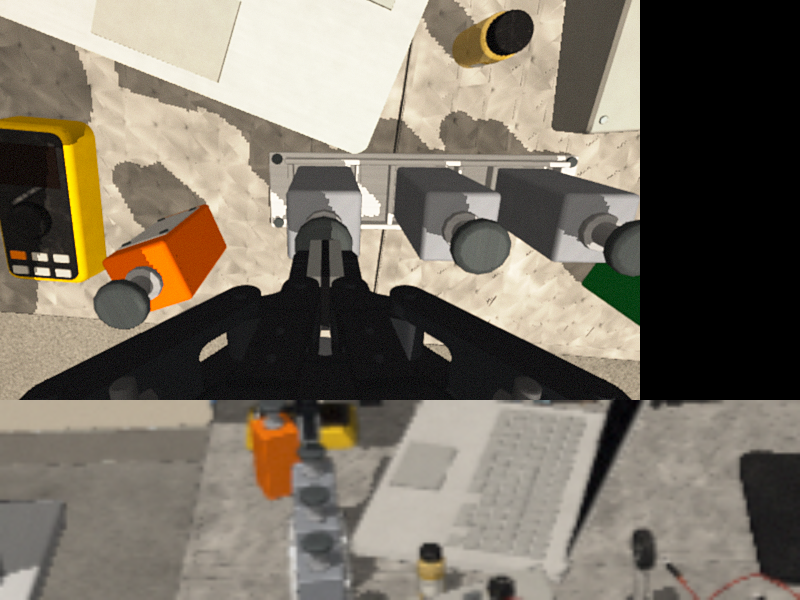

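The wrist view shows the fingertips centred over the left head at about (322,240); the middle head is at (481,246). No force yet, so I'll triangulate the head height from the two wrist views.

```bash
python3 - <<'E'
from h import *
d=np.load("w1.npz");W=(*d["k"],d["R"],d["t"]);V=cam("wrist")
for a,b in [((325,180),(481,246)),((408,181),(632,248)),((241,180),(322,240))]: print(tri(W,a,V,b))
for z in(.1,.106,.112,.12):print(z,proj(V,(.4525,-.0195,z)),proj(V,(.446,.0593,z)))
E
```

```text
(array([ 0.45274868, -0.01901791,  0.11840228]), np.float64(0.0008096187709556397))
(array([ 0.45803886, -0.09734857,  0.11642825]), np.float64(0.0012796685175591558))
(array([0.44435462, 0.0613299 , 0.10950319]), np.float64(0.0007669336600649708))
0.1 (np.float64(467.2196601176662), np.float64(232.4654166657155)) (np.float64(325.6228805029508), np.float64(231.5246742825082))
0.106 (np.float64(471.76983442146377), np.float64(236.52570271929102)) (np.float64(325.6416739223804), np.float64(235.5574176035745))
0.112 (np.float64(476.6208669899447), np.float64(240.85445554680464)) (np.float64(325.66171078214626), np.float64(239.85698175146564))
0.12 (np.float64(483.61086429472016), np.float64(247.09188441791918)) (np.float64(325.69058397188945), np.float64(246.05266974377452))
```

Call:
jog_arm(turn=[[0,0,0],[0,0,0],[0,0,0]], delta_pos=[[0,-0.0005,0.002],[0,0,0.002],[0,0,0]], gripper=[0,0,0])

```text
time: 3.33
tool_pos: [0.4452, 0.0594, 0.1022]
tcp_rot: [3.138, 0.141, -0.001]
wrist_force: [0.0, -0.2, -0.0]
width: 0.003
grip_force: 0.0
```

```bash
python3 - <<'E'
from h import *
s=read_state();print(s["time"],s["tool_pos"],s["wrist_force"],s["torque"],s["joint_torque"])
V=cam("wrist");print(proj(V,s["tool_pos"]))
im=vision.read_camera("wrist")
old=cv2.imread("pics/p1.png")[:400,:640,::-1]
f=lambda q:cv2.resize(q[150:300,270:370],(400,600),interpolation=cv2.INTER_CUBIC)
save("p2",np.hstack([f(old),f(im)])); s=read_state();print(s["time"],s["wrist_force"])
E
```

```text
3.3333 [0.44522632 0.05938702 0.10219054] [ 0.01763168 -0.24157039 -0.01049856] [-0.01252242 -0.0328996  -0.00396592] [-1.40357588e-03 -2.90945220e+01 -3.35132468e+01  2.37970242e-03
 -8.59426637e-02  1.94216555e-03]
(np.float64(326.3600852850149), np.float64(236.7138967151285))
3.3833 [-0.11354869 -0.22639655 -0.66181958]
```

View pics/p2.png

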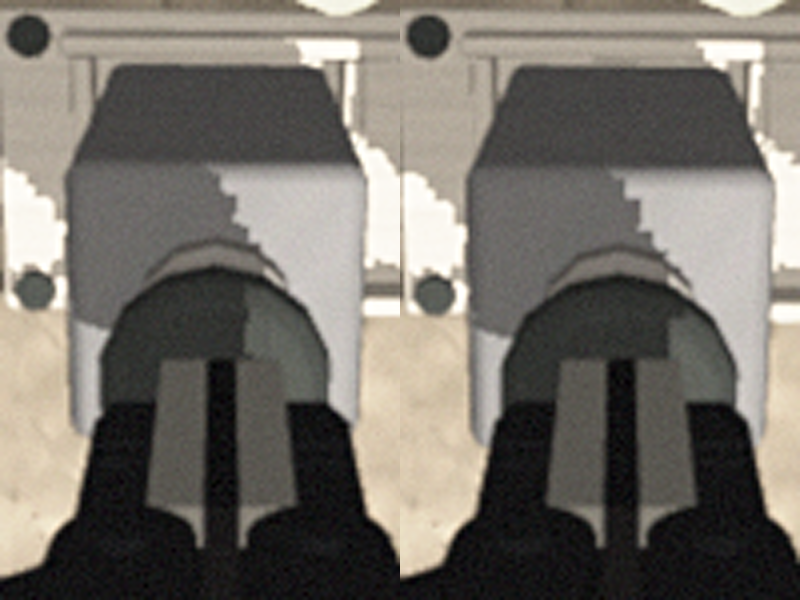

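The head grew and shifted between the two frames, so the tool is not pressing it yet: the heads stand lower than I triangulated. I'll keep descending until there is force.

Call:
jog_arm(turn=[[0,0,0],[0,0,0],[0,0,0]], delta_pos=[[0,0,0.002],[0,0,0.002],[0,0,0]], gripper=[0,0,0])

```text
time: 3.63
tool_pos: [0.4451, 0.0593, 0.0981]
tcp_rot: [3.138, 0.141, -0.001]
wrist_force: [0.3, -0.4, 0.6]
width: 0.003
grip_force: 0.0
```

Call:
jog_arm(turn=[[0,0,0],[0,0,0],[0,0,0]], delta_pos=[[0,0,0.002],[0,0,0.002],[0,0,0]], gripper=[0,0,0])

```text
time: 3.88
tool_pos: [0.4457, 0.0594, 0.0945]
tcp_rot: [-3.138, -0.141, -0.0]
wrist_force: [0.1, -0.7, 1.2]
width: -0.001
grip_force: 0.9
```

```bash
python3 - <<'E'
from h import *
s=read_state();print(s["time"],s["tool_pos"],s["wrist_force"],s["torque"])
im=vision.read_camera("wrist"); np.save("p3.npy",im)
sd=vision.read_camera("side")
f=lambda q:cv2.resize(q[150:300,270:370],(400,600),interpolation=cv2.INTER_CUBIC)
g=cv2.resize(sd[130:205,265:315],(400,600),interpolation=cv2.INTER_CUBIC)
save("p3",np.hstack([f(im),g]))
E
```

```text
3.8833 [0.44568709 0.05939695 0.09447899] [ 0.12903476 -0.71298879  1.19883933] [-0.02940319  0.10562595  0.00517151]
```

View pics/p3.png

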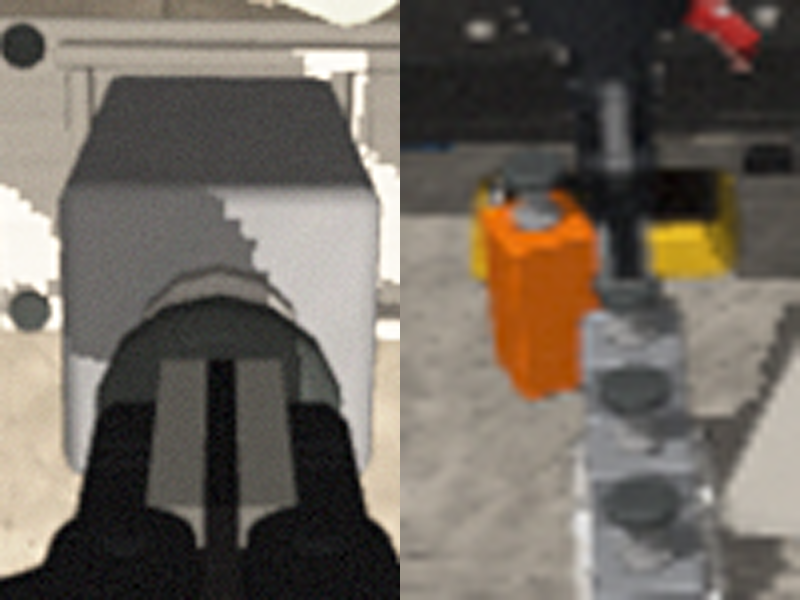

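The wrist view shows the tips on the head at about (325,240), with the shadow meeting them. In the side view the left head may have started to go down. The force reads 1.2 N and I want to know if it has settled.

Call:
jog_arm(turn=[[0,0,0],[0,0,0]], delta_pos=[[0,0,0],[0,0,0.002]], gripper=[0,0])

```text
time: 4.15
tool_pos: [0.4458, 0.0594, 0.0931]
tcp_rot: [-3.138, -0.141, -0.001]
wrist_force: [-2.4, -0.3, 2.0]
width: 0.001
grip_force: 1.2
```

Call:
jog_arm(turn=[[0,0,0],[0,0,0]], delta_pos=[[0,0,0.002],[0,0,0.0]], gripper=[0,0])

```text
time: 4.32
tool_pos: [0.4457, 0.0594, 0.0904]
tcp_rot: [-3.138, -0.141, -0.001]
wrist_force: [-0.1, -0.7, 2.7]
width: -0.003
grip_force: 1.3
```

Call:
jog_arm(turn=[[0,0,0],[0,0,0],[0,0,0]], delta_pos=[[0,0,0.002],[0,0,0.002],[0,0,0.0]], gripper=[0,0,0])

```text
time: 4.57
tool_pos: [0.4457, 0.0594, 0.0864]
tcp_rot: [-3.138, -0.141, -0.001]
wrist_force: [-0.3, 0.5, 2.0]
width: -0.001
grip_force: 1.6
```

Call:
jog_arm(turn=[[0,0,0],[0,0,0],[0,0,0]], delta_pos=[[0,0,0.002],[0,0,0.002],[0,0,0.0]], gripper=[0,0,0])

```text
time: 4.82
tool_pos: [0.4457, 0.0594, 0.0824]
tcp_rot: [-3.138, -0.141, -0.001]
wrist_force: [-0.2, -0.5, 3.7]
width: 0.0
grip_force: 1.9
```

Call:
jog_arm(turn=[[0,0,0],[0,0,0],[0,0,0]], delta_pos=[[0,0,0.002],[0,0,0.002],[0,0,0.0]], gripper=[0,0,0])

```text
time: 5.07
tool_pos: [0.4457, 0.0594, 0.0784]
tcp_rot: [-3.138, -0.141, -0.001]
wrist_force: [-0.4, 0.2, 4.9]
width: -0.003
grip_force: 2.3
```

Call:
jog_arm(turn=[[0,0,0],[0,0,0],[0,0,0]], delta_pos=[[0,0,0.002],[0,0,0.001],[0,0,0.0]], gripper=[0,0,0])

```text
time: 5.32
tool_pos: [0.4467, 0.0595, 0.0779]
tcp_rot: [-3.138, -0.141, -0.003]
wrist_force: [-4.8, -1.1, 18.1]
width: 0.001
grip_force: 8.8
```

The left switch hit its stop at tool z 0.078 with about 5 N of spring force, so it looks soft. Next is the middle one.

Call:
jog_arm(turn=[[0,0,0],[0,0,0],[0,0,0],[0,0,0],[0,0,0],[0,0,0],[0,0,0],[0,0,0],[0,0,0],[0,0,0],[0,0,0],[0,0,0],[0,0,0],[0,0,0]], delta_pos=[[0,0,-0.01],[0,0,-0.015],[0,0,-0.02],[0,0.026,0],[0,0.027,0],[0,0.027,0],[0,0,0.012],[0,0,0.012],[0,0,0.004],[0,0,0.004],[0,0,0.004],[0,0,0.004],[0,0,0],[0,0,0]], gripper=[0,0,0,0,0,0,0,0,0,0,0,0,0,0])

```text
time: 6.48
tool_pos: [0.4536, -0.0209, 0.0822]
tcp_rot: [3.137, 0.143, 0.002]
wrist_force: [-2.5, -2.8, 11.5]
width: -0.004
grip_force: 5.7
```

Call:
jog_arm(turn=[[0,0,0],[0,0,0],[0,0,0],[0,0,0],[0,0,0]], delta_pos=[[0,0,0.003],[0,0,0.003],[0,0,0],[0,0,0],[0,0,0]], gripper=[0,0,0,0,0])

```text
time: 6.9
tool_pos: [0.4547, -0.0211, 0.0781]
tcp_rot: [3.136, 0.143, 0.005]
wrist_force: [-4.9, -3.1, 20.3]
width: 0.003
grip_force: 10.1
```

Call:
jog_arm(turn=[[0,0,0],[0,0,0],[0,0,0],[0,0,0],[0,0,0],[0,0,0],[0,0,0],[0,0,0],[0,0,0],[0,0,0],[0,0,0],[0,0,0],[0,0,0],[0,0,0]], delta_pos=[[0,0,-0.01],[0,0,-0.016],[0,0,-0.02],[0,0.026,0],[0,0.026,0],[0,0.027,0],[0,0,0.012],[0,0,0.012],[0,0,0.004],[0,0,0.004],[0,0,0.004],[0,0,0.004],[0,0,0],[0,0,0]], gripper=[0,0,0,0,0,0,0,0,0,0,0,0,0,0])

```text
time: 8.07
tool_pos: [0.4608, -0.0992, 0.0822]
tcp_rot: [3.136, 0.143, 0.002]
wrist_force: [-3.0, -3.1, 11.6]
width: -0.005
grip_force: 5.6
```

Call:
jog_arm(turn=[[0,0,0],[0,0,0],[0,0,0],[0,0,0],[0,0,0]], delta_pos=[[0,0,0.003],[0,0,0.003],[0,0,0],[0,0,0],[0,0,0]], gripper=[0,0,0,0,0])

```text
time: 8.48
tool_pos: [0.4617, -0.0994, 0.078]
tcp_rot: [3.136, 0.143, 0.005]
wrist_force: [-4.1, -2.0, 18.8]
width: -0.0
grip_force: 9.6
```

Call:
jog_arm(turn=[[0,0,0],[0,0,0],[0,0,0],[0,0,0],[0,0,0],[0,0,0],[0,0,0],[0,0,0],[0,0,0],[0,0,0]], delta_pos=[[0,0,-0.015],[0,0,-0.025],[0,0,-0.03],[0,0,-0.03],[0,-0.035,0],[0,-0.035,0],[0,-0.035,0],[0,-0.035,0],[0,-0.02,0],[0,0,0]], gripper=[0,0,0,0.062,0.062,0.062,0.062,0.062,0.062,0.062])

```text
time: 9.32
tool_pos: [0.4438, 0.0644, 0.174]
tcp_rot: [-3.136, -0.149, 0.003]
wrist_force: [-0.5, -0.2, -0.2]
width: 0.724
grip_force: 0.0
```

```bash
python3 - <<'E'
from h import *
s=read_state();print(s["tool_pos"],s["tcp_rot"],s["width"],s["wrist_force"])
V=cam("wrist");im=vision.read_camera("wrist");np.savez("w2.npz",im=im,R=V[3],t=V[4],k=V[:3])
g=cv2.GaussianBlur(cv2.cvtColor(im,cv2.COLOR_RGB2GRAY),(5,5),0)
c=cv2.HoughCircles(g,cv2.HOUGH_GRADIENT,1,30,param1=80,param2=14,minRadius=16,maxRadius=28)
pp=[proj(V,p) for p in [(.446,.0597,.12),(.4535,-.0205,.12),(.4605,-.0995,.12)]];print(np.round(pp,1))
for q in c[0]:
    if min(np.hypot(q[0]-p[0],q[1]-p[1]) for p in pp)<15: print(q,onz(V,q[0],q[1],.12))
save("w2",im)
E
```

```text
[0.44383225 0.06441711 0.17402667] [-3.13617854e+00 -1.48595510e-01  2.74968097e-03] 0.7241734964160862 [-0.45009369 -0.19085436 -0.2143263 ]
[[333.3 204.8]
 [449.6 205. ]
 [564.1 205.7]]
[446.5 205.5  20.7] [ 0.45291206 -0.0184507   0.12      ]
[331.5 204.5  20.4] [0.44608621 0.06095597 0.12      ]
[560.5 211.5  24.9] [ 0.45611571 -0.09820389  0.12      ]
```

View pics/w2.png

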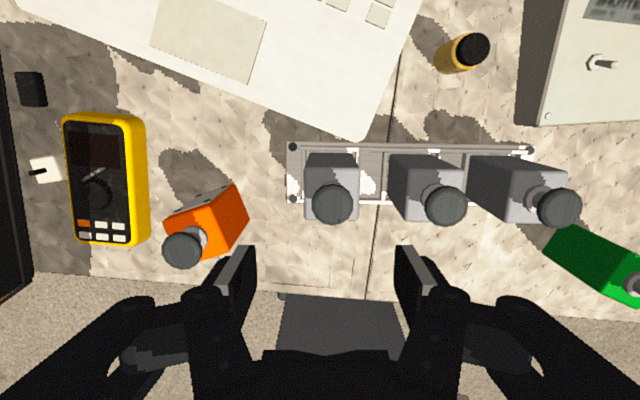

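The heads show at (331,204) and (446,205), which puts them at z about 0.119. The open fingertips straddle the tool axis symmetrically. The grasp centre is therefore (0.446, 0.0605), and I descend from here.

Call:
jog_arm(turn=[[0,0,0.007],[0,0,0],[0,0,0],[0,0,0],[0,0,0],[0,0,0],[0,0,0],[0,0,0],[0,0,0]], delta_pos=[[0.0018,0.004,0],[0,0,0.02],[0,0,0.03],[0,0,0.03],[0,0,0.02],[0,0,0.015],[0,0,0.008],[0,0,0.004],[0,0,0]], gripper=[0.062,0.062,0.062,0.062,0.062,0.062,0.062,0.062,0.062])

```text
time: 10.12
tool_pos: [0.4472, 0.0557, 0.047]
tcp_rot: [3.139, 0.128, -0.002]
wrist_force: [-0.2, 0.1, -0.3]
width: 0.725
grip_force: 0.0
```

Call:
jog_arm(turn=[[0,0,0],[0,0,0],[0,0,0],[0,0,0]], delta_pos=[[-0.001,-0.0045,0],[0,0,0.003],[0,0,0.002],[0,0,0]], gripper=[0.062,0.062,0.062,0.062])

```text
time: 10.45
tool_pos: [0.4465, 0.0611, 0.0429]
tcp_rot: [-3.139, -0.131, -0.001]
wrist_force: [-0.6, 0.2, 0.5]
width: 0.727
grip_force: 0.0
```

Call:
jog_arm(turn=[[0,0,0],[0,0,0],[0,0,0],[0,0,0],[0,0,0],[0,0,0]], delta_pos=[[0,0,0],[0,0,0],[0,0,0],[0,0,0],[0,0,0],[0,0,0]], gripper=[0.05,0.045,0.035,0.035,0.035,0.035], grip_force=45)

```text
time: 10.95
tool_pos: [0.4467, 0.0606, 0.0432]
tcp_rot: [3.138, 0.13, 0.001]
wrist_force: [-1.0, -2.5, 6.1]
width: 0.504
grip_force: 46.6
```

Call:
jog_arm(turn=[[0,0,0],[0,0,0],[0,0,0],[0,0,0],[0,0,0],[0,0,0],[0,0,0],[0,0,0],[0,0,0],[0,0,0],[0,0,0]], delta_pos=[[0,0,-0.004],[0,0,-0.008],[0,0,-0.013],[0,0,-0.018],[0,0,-0.022],[0,0,-0.022],[0,0,-0.02],[0,0,-0.018],[0,0,-0.01],[0,0,-0.005],[0,0,0]], gripper=[0.035,0.035,0.035,0.035,0.035,0.035,0.035,0.035,0.035,0.035,0.035])

```text
time: 11.87
tool_pos: [0.4466, 0.0611, 0.1833]
tcp_rot: [-3.139, -0.13, -0.002]
wrist_force: [0.0, 0.7, -4.3]
width: 0.505
grip_force: 46.7
```

```bash
python3 - <<'E'
from h import *
s=read_state();print(s["tool_pos"],s["tcp_rot"],s["width"],s["wrist_force"])
V=cam("wrist");im=vision.read_camera("wrist");sd=vision.read_camera("side")
o=np.hstack([cv2.resize(im,(480,300)),cv2.resize(sd[90:290,220:420],(300,300))]);save("g1",o)
Rm=Ro.from_rotvec(s["tcp_rot"]).as_matrix();print("d to tray", Rm.T@(np.array([.507,-.370,s["tool_pos"][2]])-s["tool_pos"]))
E
```

```text
[0.44659199 0.06112869 0.18332658] [-3.13858970e+00 -1.30134240e-01 -2.29526628e-03] 0.5045847101009372 [ 0.04355198  0.69121971 -4.33735619]
d to tray [ 2.45106002e-02  4.34649633e-01 -7.02259134e-05]
```

View pics/g1.png

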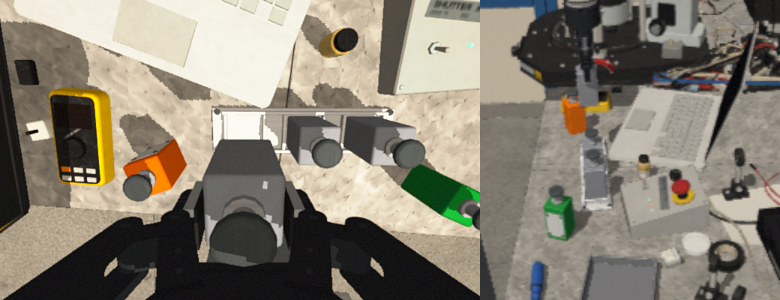

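The left picture shows the switch held upright between the pads, with its nest now empty and the other two still seated. The side view shows it hanging clear of the rack, so I carry it to the tray.

Call:
jog_arm(turn=[[0,0,0],[0,0,0],[0,0,0],[0,0,0],[0,0,0],[0,0,0],[0,0,0],[0,0,0],[0,0,0],[0,0,0],[0,0,0],[0,0,0],[0,0,0],[0,0,0],[0,0,0],[0,0,0],[0,0,0]], delta_pos=[[0,0.015,0],[0.002,0.025,0],[0.002,0.035,0],[0.002,0.035,0],[0.002,0.035,0],[0.002,0.035,0],[0.002,0.035,0],[0.002,0.035,0],[0.002,0.035,0],[0.002,0.035,0],[0.002,0.035,0],[0.002,0.035,0],[0.0025,0.025,0],[0,0.015,0],[0,0.005,0],[0,0,0],[0,0,0]], gripper=[0.035,0.035,0.035,0.035,0.035,0.035,0.035,0.035,0.035,0.035,0.035,0.035,0.035,0.035,0.035,0.035,0.035])

```text
time: 13.38
tool_pos: [0.5059, -0.369, 0.1814]
tcp_rot: [-3.136, -0.13, 0.003]
wrist_force: [-0.0, 0.2, -4.2]
width: 0.506
grip_force: 47.1
```

```bash
python3 - <<'E'
from h import *
s=read_state();print(s["tool_pos"],s["tcp_rot"],s["width"],s["wrist_force"])
S=cam("side");sd=vision.read_camera("side")
# tray corners in fresh side view (arm moved): grey line fit not needed; far corners re-projected as check
for p in [(.447,-.294,.024),(.579,-.308,.024),(.561,-.448,.024),(.436,-.432,.024)]: print(np.round(proj(S,p),1))
save("g2",cv2.resize(sd[150:320,230:390],(560,595),interpolation=cv2.INTER_CUBIC))
E
```

```text
[ 0.50594156 -0.36902574  0.18137426] [-3.13635881e+00 -1.29987709e-01  2.73848974e-03] 0.5060472548820389 [-0.02899016  0.17091162 -4.18224221]
[289.7 259.5]
[336.4 261.7]
[331.8 302.7]
[282.7 299. ]
```

View pics/g2.png

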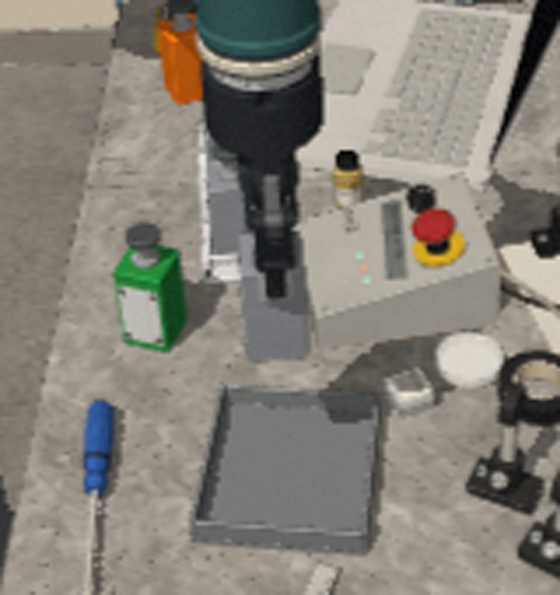

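The side view shows the switch hanging upright above the empty tray. The rim corners are about 3 px to the right of what I predicted, so I shift +5 mm in x and lower.

Call:
jog_arm(turn=[[0,0,0],[0,0,0],[0,0,0],[0,0,0],[0,0,0],[0,0,0],[0,0,0],[0,0,0],[0,0,0],[0,0,0],[0,0,0],[0,0,0]], delta_pos=[[0.005,0.002,0.006],[0,0,0.015],[0,0,0.022],[0,0,0.025],[0,0,0.025],[0,0,0.018],[0,0,0.012],[0,0,0.007],[0,0,0.004],[0,0,0.002],[0,0,0],[0,0,0]], gripper=[0.035,0.035,0.035,0.035,0.035,0.035,0.035,0.035,0.035,0.035,0.035,0.035])

```text
time: 14.43
tool_pos: [0.5127, -0.3728, 0.048]
tcp_rot: [3.137, 0.13, 0.003]
wrist_force: [0.4, -0.2, -5.2]
width: 0.503
grip_force: 47.0
```

Call:
jog_arm(turn=[[0,0,0],[0,0,0],[0,0,0],[0,0,0]], delta_pos=[[0,0,0.002],[0,0,0.002],[0,0,0.0015],[0,0,0]], gripper=[0.035,0.035,0.035,0.035])

```text
time: 14.77
tool_pos: [0.5119, -0.3724, 0.0413]
tcp_rot: [3.138, 0.13, 0.001]
wrist_force: [0.3, 0.1, -3.7]
width: 0.504
grip_force: 47.1
```

Call:
jog_arm(turn=[[0,0,0],[0,0,0]], delta_pos=[[0,0,0.0015],[0,0,0]], gripper=[0.035,0.035])

```text
time: 14.93
tool_pos: [0.5121, -0.3725, 0.0412]
tcp_rot: [3.138, 0.13, 0.001]
wrist_force: [-2.5, 1.6, 5.3]
width: 0.51
grip_force: 48.0
```

It is on the tray floor, so I release and rise.

Call:
jog_arm(turn=[[0,0,0],[0,0,0],[0,0,0],[0,0,0],[0,0,0],[0,0,0],[0,0,0],[0,0,0],[0,0,0],[0,0,0],[0,0,0],[0,0,0]], delta_pos=[[0,0,0],[0,0,0],[0,0,0],[0,0,0],[0,0,-0.005],[0,0,-0.015],[0,0,-0.025],[0,0,-0.025],[0,0,-0.025],[0,0,-0.025],[0,0,0],[0,0,0]], gripper=[0.048,0.055,0.062,0.062,0.062,0.062,0.062,0.062,0.062,0.062,0.062,0.062], grip_force=30)

```text
time: 15.93
tool_pos: [0.5132, -0.3733, 0.1624]
tcp_rot: [3.135, 0.13, 0.006]
wrist_force: [-0.1, 0.1, -0.7]
width: 0.724
grip_force: 0.0
```

```bash
python3 - <<'E'
from h import *
s=read_state();print(s["tool_pos"],s["tcp_rot"],s["width"],s["wrist_force"])
V=cam("wrist");im=vision.read_camera("wrist")
p=proj(V,(.512,-.3725,.118));print(p)
g=cv2.GaussianBlur(cv2.cvtColor(im,cv2.COLOR_RGB2GRAY),(5,5),0)
for q in cv2.HoughCircles(g,cv2.HOUGH_GRADIENT,1,20,param1=80,param2=12,minRadius=16,maxRadius=30)[0]:
    if np.hypot(q[0]-p[0],q[1]-p[1])<30: print(q,onz(V,q[0],q[1],.118))
E
```

```text
[ 0.5132167  -0.37326426  0.16240886] [3.13545875 0.12993946 0.00625784] 0.7237525606811505 [-0.12519381  0.13992986 -0.67866489]
(np.float64(324.563290834551), np.float64(213.37871754501091))
[324.5 213.5  21.6] [ 0.51191179 -0.37246482  0.118     ]
```

The head is at (324,213), right where I set it down, so the switch stands upright. I shut the fingers and press again.

Call:
jog_arm(turn=[[0,0,0],[0,0,0],[0,0,0],[0,0,0],[0,0,0],[0,0,0],[0,0,0],[0,0,0],[0,0,0],[0,0,0],[0,0,0],[0,0,0],[0,0,0],[0,0,0],[0,0,0],[0,0,0],[0,0,0],[0,0,0]], delta_pos=[[0,0,0],[0,0,0],[0,0,0],[0,0,0],[0,0,0],[0,0,0],[0,0,0],[0,0,0.02],[0,0,0.02],[0,0,0.015],[0,0,0.007],[0,0,0.004],[0,0,0.004],[0,0,0.004],[0,0,0.004],[0,0,0.003],[0,0,0],[0,0,0]], gripper=[0,0,0,0,0,0,0,0,0,0,0,0,0,0,0,0,0,0])

```text
time: 17.48
tool_pos: [0.5118, -0.3722, 0.079]
tcp_rot: [3.139, 0.13, 0.0]
wrist_force: [-2.3, 1.7, 4.2]
width: 0.0
grip_force: 2.1
```

Call:
jog_arm(turn=[[0,0,0],[0,0,0],[0,0,0],[0,0,0]], delta_pos=[[0,0,0.002],[0,0,0.002],[0,0,0],[0,0,0]], gripper=[0,0,0,0])

```text
time: 17.82
tool_pos: [0.5125, -0.3726, 0.0765]
tcp_rot: [3.138, 0.13, 0.002]
wrist_force: [-3.8, 2.0, 11.4]
width: -0.004
grip_force: 5.4
```

The plunger was 15 mm down at about 4.5 N, then reached its stop, so the switch is soft. I retract and check.

Call:
jog_arm(turn=[[0,0,0],[0,0,0],[0,0,0],[0,0,0],[0,0,0],[0,0,0],[0,0,0],[0,0,0],[0,0,0],[0,0,0]], delta_pos=[[0,0,-0.004],[0,0,-0.006],[0,0,-0.01],[0,0,-0.02],[0,0,-0.025],[0,0,-0.025],[0,0,-0.02],[0,0,0],[0,0,0],[0,0,0]], gripper=[0,0,0,0,0,0,0,0,0,0])

```text
time: 18.65
tool_pos: [0.5115, -0.3719, 0.1837]
tcp_rot: [-3.139, -0.13, 0.001]
wrist_force: [-0.4, -0.1, -0.0]
width: 0.0
grip_force: 0.0
```

```bash
python3 - <<'E'
from h import *
s=read_state();print(s["tool_pos"],s["wrist_force"])
V=cam("wrist");im=vision.read_camera("wrist")
p=proj(V,(.512,-.3725,.118));print(p)
g=cv2.GaussianBlur(cv2.cvtColor(im,cv2.COLOR_RGB2GRAY),(5,5),0)
for q in cv2.HoughCircles(g,cv2.HOUGH_GRADIENT,1,20,param1=80,param2=12,minRadius=16,maxRadius=30)[0]:
    if np.hypot(q[0]-p[0],q[1]-p[1])<30: print(q,onz(V,q[0],q[1],.118))
# rack heads, before/after in the side view
a=np.load("side.npy");b=vision.read_camera("side")
for u,v in [(295,179),(296,193)]: print(np.abs(a[v-6:v+7,u-6:u+7].astype(int)-b[v-6:v+7,u-6:u+7]).mean())
E
```

```text
[ 0.51148709 -0.37193976  0.18371719] [-0.40065091 -0.10895909 -0.00174852]
(np.float64(326.8702148933316), np.float64(201.8878715259109))
[324.5 202.5  22.3] [ 0.5113952  -0.37081831  0.118     ]
63.222879684418146
41.96055226824458
```

```bash
python3 -c "
from workcell import ticket
print(ticket.finish_job())"
```

```text
the job is handed in; nothing more can be done
None
```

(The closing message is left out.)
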